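# Open the sprung cup clamp to its pointer and hold it

### The job

A cup is to be glued in the sprung clamp and the clamp has to be held open for it. Take the red pull collar out of the yellow bin and set it down fully onto the brass stud of the clamp's moving jaw; then, gripping the collar, pull the jaw out against its spring until its red mark stands level with the yellow pointer, and finish holding it there, still gripping the seated collar. Leave everything else where it is.

Things in the scene. Friction and masses are not known exactly. Their poses are not given: they have to be found in the camera images.
- clamp: Fixed sprung clamp on a dark steel base plate (310 x 100 x 6 mm). Origin on the bench surface under the brass stud's rest place; its x axis is level and is the pull direction (it opens the clamp: the moving jaw goes away from the steel barrel), z up. The barrel (36 across, top 46 above the bench) with its fixed jaw (top 50 above the bench) lies between x = -190 and -65; a scale bar (10 wide, 15 high) runs along y = -43. The base plate ends at x = +110.
- rod (a joint): How far the telescoping rod with the moving jaw is pulled out, in m: 0 at rest (held in by the spring), up to 0.10. The spring pulls back with about 3.9 N at 0, growing by 1.1 N per cm (11 N near 0.065); it slips home if let go.
- stud_foot (a point): Foot of the upright brass stud, on its axis, on the flat top of the grey moving jaw (46 above the bench; jaw 36 long in the pull direction, 58 wide). The stud is 15 across and 30 high with a tapered tip, and moves with the rod. Axes as the clamp's.
- red_mark (a point): Red line on the moving jaw, on the side of the scale bar (y = -31 of the clamp), 40 above the bench; it lies at the same place along the pull direction as the stud's axis.
- pointer_tip (a point): Tip of the yellow pointer (14 x 16 x 31 mm, fixed on the scale bar, top 46 above the bench), that shows how far to pull. x axis as the clamp's pull direction. Pull until the red mark has the same place along that direction.
- red_collar_mid (a point): Red pull collar: loose tube, 36 across outside, 50 high, with a through bore 20 across, about 70 g, standing upright in one compartment of the bin. Point at its centre, 25 above its underside. Fully down on the stud, this point lies 25 above the jaw's top.
- blue_collar_mid (a point): Blue collar in another compartment: same size (36 across, 50 high) but its bore is only 11, too narrow for the stud. Point at its centre, 25 above its underside. Leave it.
- white_collar_mid (a point): White collar in another compartment: same size (36 across, 50 high) but its bore is only 11, too narrow for the stud. Point at its centre, 25 above its underside. Leave it.
- bin: Yellow bin, fixed, 98 (its x) x 286 (its y) x 22 high, walls and floor 4 thick, three compartments in a row along its y, each about 90 x 90 inside, one collar in each. Origin at the centre of its underside, on the bench.
- cup: Celadon tea cup, 68 across, 50 high, origin under its centre. Leave it.
- bowl: Dark brown bowl, 96 across, 45 high, origin under its centre. Leave it.
- pliers: Pliers with blue grips, about 180 long along their x, 14 high. Leave them.
- cutters: Cutters with black grips, about 180 long along their x, 14 high. Leave them.
- brush: Wooden brush, 170 long, lying. Leave it.
Not all that is in view belongs to the job. Of the things shaped like the part that bears red_collar_mid, the red one is meant.

How it is judged:
By the outcome, as a careful person would: the job done as asked, in the order asked, and still so for the second after the job is handed in, while the arm keeps its last pose, push and grip.
It also fails if it takes over 51 s, if anything falls off the work surface, if the arm or the gripper's body presses on something with over 40 N, if the wrist force passes 120 N, or if a joint passes its speed limit or range.

### The arm

A 7-joint arm with a two-finger parallel gripper is mounted at the origin on the work surface. World frame = base frame: x ahead of the robot, y to its left, z up, the work surface at z = 0. Lengths are in mm, angles in rad, forces in N, time in s.
With the tool pointing down it reaches from about 350 to 900 mm from the base axis. Payload 7.2 kg.
Tool frame: the origin (TCP) lies midway between the tips of the shut fingers; the grasp point (between the pads) lies 19 mm behind it (manip.tcp_to_grasp is the distance from the TCP to the grasp point, in mm); z points along the fingers, y is the line along which they close (so a half turn about z gives the same grasp; the last joint's range is limited). The gripper opens to 88 mm and grips with 3 to 60 N. Pads are 20 mm wide; open, the fingers measure 115 mm over their backs; the gripper's body (75 mm by 178 mm) begins 61 mm behind the grasp point.
Start: joints at [-1.371, 0.411, -0.013, 1.596, 0.006, 1.134, -0.082], TCP at [165.391, 602.724, 184.053] pointing down, gripper open.
Joint ranges: [-2.95, 2.95], [-0.29, 1.99], [-1.47, 1.44], [0.14, 2.54], [-1.03, 4.17], [0.13, 1.85], [-2.86, 2.86]. Speed limits (rad/s): [2.39, 2.39, 3.01, 3.01, 3.14, 3.14, 3.14].

### API

Orientations are given as a rotation vector (axis times angle).
In Python, from rig import manip gives the robot as it stands. Calls block until the motion is done:
- manip.reach(position, orientation): joint-space move of the TCP to a pose.
- manip.servo_line(position, rot=None, rate=150, force_limit=None): straight line of the TCP; rot=None keeps the orientation; rate is the mean speed in mm/s. With force_limit (N) it stops when the force on the tool has changed by that much, and returns True; else False.
- manip.set_joints(angles): joint-space move.
- manip.grip(opening, newtons=None): opening from 0.0 (shut) to 1.0 (fully open); newtons is the grip in N (None keeps the last); returns when the fingers have stopped.
- manip.hold(seconds).
- manip.solve_ik(position, orientation): joint angles nearest the present ones, or None.
- manip.snapshot(name): name is "scene" or "top"; returns a dict with "image" (420x560x3 uint8, red, green, blue), "fx", "fy", "cx", "cy" (pixels), "R" (3x3) and "t" (3): a world point X has camera coordinates R X + t. Camera axes: x right, y down, z forward; pixel columns grow to the right and rows downward; lengths in mm; the calibration is good to about 2 mm. A picture is of the moment at which its call begins. There is no depth.
A pose or a line that the arm cannot do raises manip.PlanningError and nothing moves.
- manip.close_job(): hands the job in; it is judged then, once.
Readings, each from a call of its own:
- manip.read_time_s(): time.
- manip.read_joints(): joint angles.
- manip.read_joint_velocities(): joint speeds.
- manip.read_joint_torque(): joint torques, N m.
- manip.read_tool_pos(): TCP position.
- manip.read_tcp_rot(): TCP orientation.
- manip.read_contact_force(): force on the tool from outside, world axes, zero at the start.
- manip.read_ft_torque(): the same for the moment, N m.
- manip.read_opening(): opening from 0.0 (shut) to 1.0 (fully open).
- manip.read_finger_force(): force on a finger pad.
Only numpy, scipy, OpenCV 4.12 (cv2) and the standard library are available. Lean on these libraries where they do the work, as an engineer would, in place of code of your own. Each camera call takes 0.05 s, during which the arm holds its last target. There are 200 camera calls.

## Working session

There is one attempt and no reset: what is moved stays moved. The work goes in short steps, each a Python script; the robot and the scene stay as the last script left them, time stands still between calls to the robot, and variables do not carry over. Pictures are saved under pics/ and viewed, at most 10 in all, crops included, and the job is handed in when it is done.

```bash
mkdir -p pics; cat > h.py <<'E'
import numpy as np, cv2
from rig import manip
def snap(n,f):
    s=manip.snapshot(n); cv2.imwrite('pics/'+f,cv2.cvtColor(np.asarray(s['image']),cv2.COLOR_RGB2BGR))
    np.savez('pics/'+f+'.npz',**s); return s
def px(s,u,v,z):
    R=np.array(s['R']);t=np.array(s['t'])
    d=R.T@np.array([(u-s['cx'])/s['fx'],(v-s['cy'])/s['fy'],1]);c=-R.T@t
    return c+d*(z-c[2])/d[2]
def proj(s,X):
    c=np.array(s['R'])@np.array(X,float)+np.array(s['t']); return s['fx']*c[0]/c[2]+s['cx'],s['fy']*c[1]/c[2]+s['cy']
E
python3 - <<'E'
from h import *
for n in('top','scene'):
    s=snap(n,n+'1.png');R=np.array(s['R']);print(n,-R.T@np.array(s['t']),R.round(3).tolist(),s['fx'])
print(manip.read_tcp_rot(),manip.read_time_s(),manip.tcp_to_grasp)
E
```

```text
top [ 396.35966126    2.37391144 1195.5994567 ] [[-0.019, -1.0, -0.008], [-0.988, 0.02, -0.15], [0.15, 0.005, -0.989]] 387.0306744055186
scene [1247.18430254  709.45782204 1018.92796456] [[-0.697, 0.717, -0.017], [0.507, 0.475, -0.719], [-0.507, -0.51, -0.695]] 528.0874938933132
[-4.19322324e-01 -3.11335059e+00  2.19834111e-03] 0.1 18.700000000000003
```

View pics/top1.png

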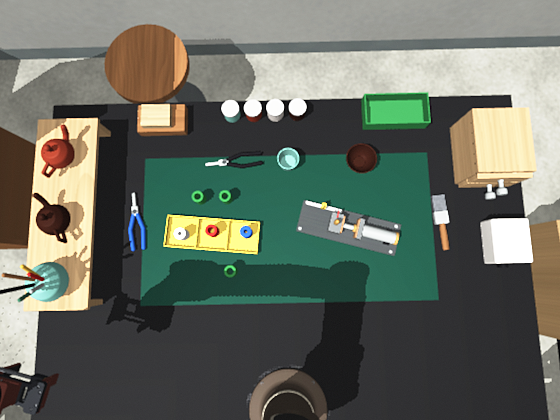

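View pics/scene1.png

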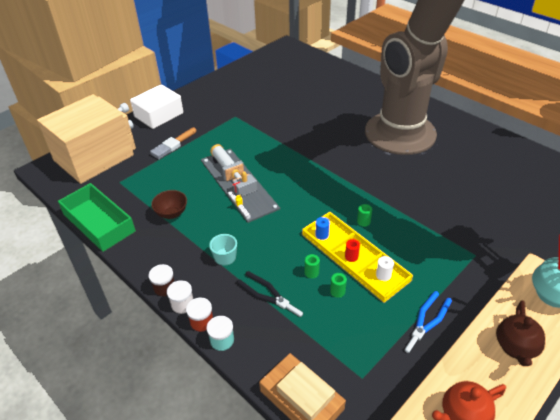

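The top view shows the red collar in the middle compartment at about (212,230), the stud at about (340,220) and the pointer at about (323,205). The clamp's barrel lies to the right (380,237), so the pull is toward image left. I'll zoom in next.

```bash
python3 - <<'E'
import cv2,numpy as np
t=cv2.imread('pics/top1.png');s=cv2.imread('pics/scene1.png')
f=lambda i,u,v,w,h,k:cv2.resize(i[v:v+h,u:u+w],None,fx=k,fy=k,interpolation=cv2.INTER_CUBIC)
a=np.hstack([f(t,290,190,120,75,6)]);b=f(s,195,140,90,85,6)
cv2.imwrite('pics/c1.png',a);cv2.imwrite('pics/c2.png',b)
E
```

```text
(no output)
```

View pics/c1.png

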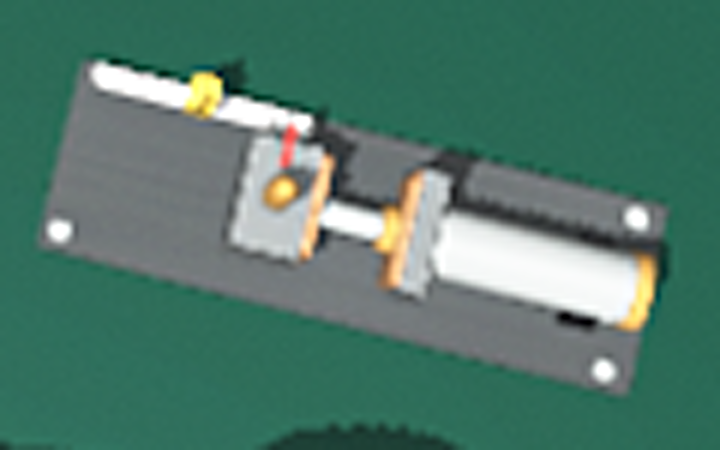

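View pics/c2.png

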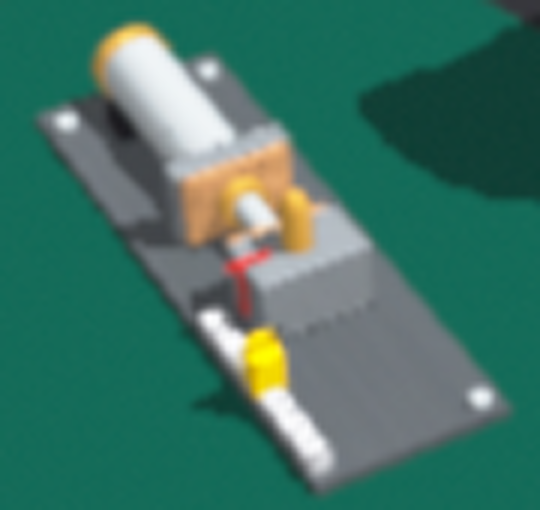

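The crops give these positions, where the plate corners are the four corners of the base plate:
- **Top crop:** corners (88,60), (40,245), (632,393) and (668,205); pointer (205,95); red mark about (290,145); stud tip about (280,190).
- **Scene crop:** corners (510,408), (318,492), (38,118) and (215,55); pointer top (265,345); stud tip (297,195).

Next I'll fit the poses from both views.

```bash
cat >> h.py <<'E'
def hull_mask_centroid(s,x,y,z0,z1,r):
    a=np.linspace(0,6.283,40)
    P=np.array([proj(s,(x+r*np.cos(b),y+r*np.sin(b),z)) for b in a for z in(z0,z1)],np.float32)
    m=cv2.moments(cv2.convexHull(P)); return np.array([m['m10'],m['m01']])/m['m00'],m['m00']
def redmask(s,box=None):
    i=np.asarray(s['image']).astype(int);m=((i[...,0]>100)&(i[...,1]<0.4*i[...,0])&(i[...,2]<0.4*i[...,0])).astype(np.uint8)
    if box:
        k=np.zeros_like(m);u,v,w,h=box;k[v:v+h,u:u+w]=1;m&=k
    return m
E
python3 - <<'E'
from h import *
from scipy.optimize import least_squares as ls
T=dict(np.load('pics/top1.png.npz'));S=dict(np.load('pics/scene1.png.npz'))
ct=lambda L:[(290+(u-2.5)/6,190+(v-2.5)/6) for u,v in L]
cs=lambda L:[(195+(u-2.5)/6,140+(v-2.5)/6) for u,v in L]
C=[(110,-50),(110,50),(-200,50),(-200,-50)]
tc=ct([(88,60),(40,245),(632,393),(668,205)]);sc=cs([(318,492),(510,408),(215,55),(38,118)])
def w(p,X): c,s=np.cos(p[2]),np.sin(p[2]);return (p[0]+c*X[0]-s*X[1],p[1]+s*X[0]+c*X[1],X[2])
def res(p,cams):
    return np.concatenate([np.subtract(proj(k,w(p,(*X,6))),q) for k,Q in cams for X,q in zip(C,Q)])
for cams in([(T,tc)],[(S,sc)],[(T,tc),(S,sc)]):
    r=ls(res,[500,-150,1.4],args=(cams,),x_scale=[1,1,.01]);p=r.x;print(p.round(3),r.fun.round(1))
    def inv(X): d=X[:2]-p[:2];c,s=np.cos(p[2]),np.sin(p[2]);return (c*d[0]+s*d[1]).round(1),(-s*d[0]+c*d[1]).round(1)
    for k,f,L in((T,ct,[(205,95,46),(290,132,46),(280,190,76)]),(S,cs,[(265,345,46),(232,268,46),(297,192,76)])):
        print([inv(px(k,*f([(u,v)])[0],z)) for u,v,z in L])
obs=[]
for k,box in((T,(195,215,35,35)),(S,(335,230,35,40))):
    m=redmask(k,box);q=cv2.moments(m,True);obs.append((k,np.array([q['m10'],q['m01']])/q['m00']));print('n',q['m00'],obs[-1][1])
for o in([obs[0]],[obs[1]],obs):
    r=ls(lambda p:np.concatenate([hull_mask_centroid(k,*p,4,54,18)[0]-c for k,c in o]),[500,200]);print(r.x,r.fun)
print([hull_mask_centroid(k,*r.x,4,54,18)[1] for k,_ in obs])
print('bin corners',[px(T,u,v,22).round(0) for u,v in((166,215),(263,220),(259,253),(163,249))])
E
```

```text
[ 534.72  -158.77     1.303] [-0.4 -0.1 -0.1  0.  -0.   0.2  0.6 -0.1]
[(np.float64(47.9), np.float64(-39.4)), (np.float64(2.4), np.float64(-31.5)), (np.float64(3.8), np.float64(2.8))]
[(np.float64(54.1), np.float64(-44.2)), (np.float64(-0.7), np.float64(-33.4)), (np.float64(-0.7), np.float64(2.9))]
[ 535.196 -156.729    1.297] [-0.1 -0.3  0.2  0.3 -0.1 -0.  -0.  -0. ]
[(np.float64(46.0), np.float64(-39.2)), (np.float64(0.5), np.float64(-31.6)), (np.float64(1.7), np.float64(2.7))]
[(np.float64(52.3), np.float64(-43.9)), (np.float64(-2.6), np.float64(-33.5)), (np.float64(-2.8), np.float64(2.8))]
[ 534.76  -157.955    1.3  ] [-0.6 -0.2 -0.4 -0.1 -0.4  0.3  0.3  0.1 -0.1 -0.6  0.  -0.1 -0.4 -0.2
 -0.3 -0.1]
[(np.float64(47.2), np.float64(-39.4)), (np.float64(1.7), np.float64(-31.7)), (np.float64(3.0), np.float64(2.6))]
[(np.float64(53.4), np.float64(-44.2)), (np.float64(-1.4), np.float64(-33.6)), (np.float64(-1.5), np.float64(2.7))]
n 79.0 [211.44303797 230.29113924]
n 261.0 [351.92720307 249.651341  ]
[518.62932809 217.32159262] [-2.34684620e-06  1.67766103e-07]
[511.15639468 204.94380449] [-1.47898496 -3.43540591]
[518.43353005 216.00348587] [0.43445769 0.05520805 0.15787601 0.45388323]
[151.12983883172274, 321.5790759897791]
bin corners [array([570., 359.,  22.]), array([548.,  62.,  22.]), array([448.,  75.,  22.]), array([466., 366.,  22.])]
```

The two views agree to within a few mm:
- **Collar:** about (518,216).
- **Clamp:** origin about (535,-157.5), θ = 1.30.
- **Pointer:** about +50.

The tool's closing axis already lies along the pull direction, so I'll keep that orientation and go grasp.

```bash
cat >> h.py <<'E'
from scipy.spatial.transform import Rotation as Ro
TH=1.30;c,s_=np.cos(TH),np.sin(TH);ex=np.array([c,s_,0]);ey=np.array([-s_,c,0])
ROT=Ro.from_matrix(np.array([[-s_,c,0],[c,s_,0],[0,0,-1]]).T).as_rotvec()
E
sed -i 's/^ROT=.*/ROT=Ro.from_matrix(np.column_stack([np.cross(ex,[0,0,-1]),ex,[0,0,-1]])).as_rotvec()/' h.py
python3 - <<'E'
from h import *
print(ROT)
manip.grip(0.8,30)
manip.reach([517.5,216,130],ROT)
print(manip.servo_line([517.5,216,27],force_limit=8),manip.read_tool_pos())
manip.grip(0.0,30)
print(manip.read_opening()*88,manip.read_finger_force())
manip.servo_line([517.5,216,150])
print(manip.read_opening()*88,manip.read_finger_force(),manip.read_time_s())
g=np.array([534.9,-157.5,0])
manip.reach([*g[:2],160],ROT)
a=snap('top','top2.png');b=snap('scene','scene2.png')
print(manip.read_tool_pos(),manip.read_opening()*88,manip.read_time_s())
f=lambda i,u,v,w,h,k:cv2.resize(cv2.imread(i)[v:v+h,u:u+w],None,fx=k,fy=k,interpolation=cv2.INTER_CUBIC)
cv2.imwrite('pics/c3.png',np.hstack([f('pics/top2.png',285,180,80,80,5),f('pics/scene2.png',190,120,80,80,5)]))
E
```

```text
[0.42406738 3.11283974 0.        ]
False [518.01738641 216.35297362  27.62719068]
0.23736102330982442 0.0
0.600902194414584 0.0 5.425
[ 535.36229836 -155.7903741   159.78015737] 0.5089266967469589 6.925
```

View pics/c3.png

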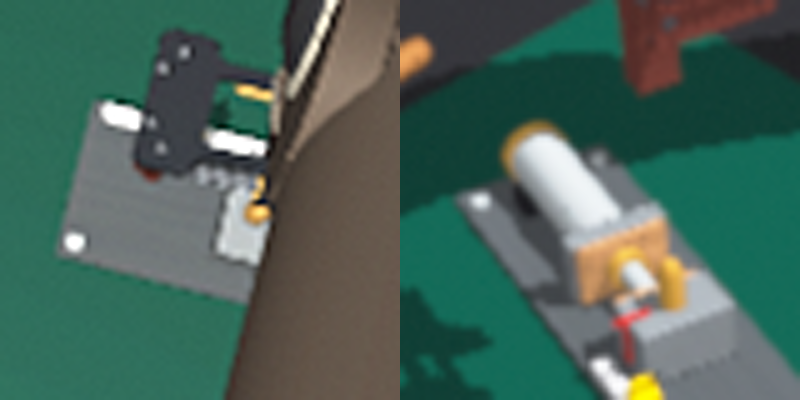

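The fingers closed on nothing. In this view the gripper sits at the crop's upper right, not over the stud, so I'll check the projection and the collar.

```bash
python3 - <<'E'
from h import *
for n in('top','scene'):
    s=dict(np.load(f'pics/{n}2.png.npz'));print(n,proj(s,manip.read_tool_pos()))
f=lambda i,u,v,w,h,k:cv2.resize(cv2.imread(i)[v:v+h,u:u+w],None,fx=k,fy=k,interpolation=cv2.INTER_CUBIC)
cv2.imwrite('pics/c4.png',np.vstack([np.hstack([f('pics/top2.png',155,180,200,100,2),f('pics/scene2.png',290,180,133,100,3)]),cv2.resize(cv2.imread('pics/scene2.png')[0:210,140:540],None,fx=2,fy=2)[:300,:799]]) if 0 else np.hstack([cv2.resize(f('pics/top2.png',155,200,130,150,3),(390,450)),f('pics/scene2.png',180,60,260,300,1.5)]))
E
```

```text
top (np.float64(340.9283279447765), np.float64(216.52909626517828))
scene (np.float64(241.65187373113682), np.float64(148.4945488125915))
```

View pics/c4.png

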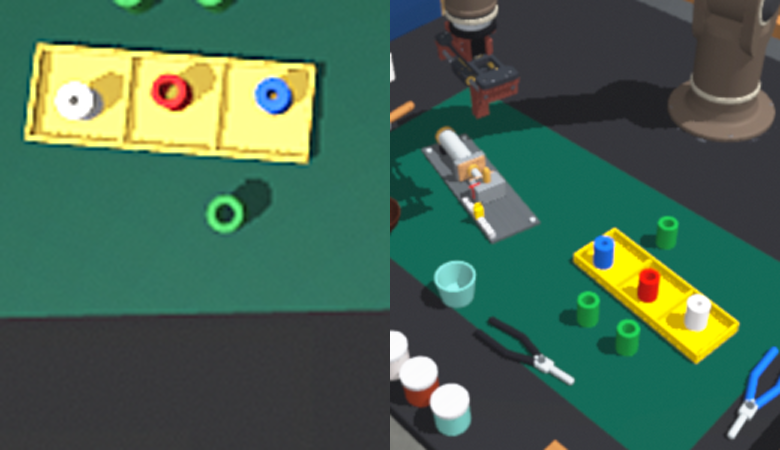

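The collar is untouched and still standing at about (212,230) in the top view. In the scene view the fingertips appear near (242,138), but the projected TCP is (241.6,148.5). That is about 35 mm too high, so the fingers probably closed above the collar. I'll go over the collar and compare the tips with their predicted places.

```bash
python3 - <<'E'
from h import *
manip.reach([518,216,90],ROT); manip.grip(0.7)
manip.hold(0.3)
p=manip.read_tool_pos();print(p,manip.read_tcp_rot(),manip.read_contact_force(),manip.read_time_s(),manip.read_joints())
out=[]
for n,(U,V) in(('top',(160,170)),('scene',(300,170))):
    s=snap(n,n+'3.png');i=cv2.imread(f'pics/{n}3.png')
    k=4;j=cv2.resize(i[V:V+110,U:U+100],None,fx=k,fy=k,interpolation=cv2.INTER_CUBIC)
    for d,cl in((0,(255,255,0)),(31,(255,0,255)),(-31,(255,255,255))):
        q=np.array(proj(s,p+ex*d));print(n,d,q);q=((q-[U,V]+.5)*k).astype(int);cv2.circle(j,tuple(map(int,q)),4,cl,1)
    out.append(j)
cv2.imwrite('pics/c5.png',np.hstack(out))
E
```

```text
[517.99032067 216.02589217  89.98958481] [-4.23984022e-01 -3.11283889e+00  6.12360004e-06] [ 0.58542732 -0.18781275 -0.21875128] 9.6833 [-0.72678046  0.41262627  0.31859807  1.87180793 -0.16338569  0.88239292
  0.97105602]
top 0 [208.18236799 228.45076947]
top 31 [197.84099634 225.79265988]
top -31 [218.54994573 231.11561498]
scene 0 [354.04637416 233.28764243]
scene 31 [361.77586443 241.48832716]
scene -31 [346.55035664 225.33466309]
```

View pics/c5.png

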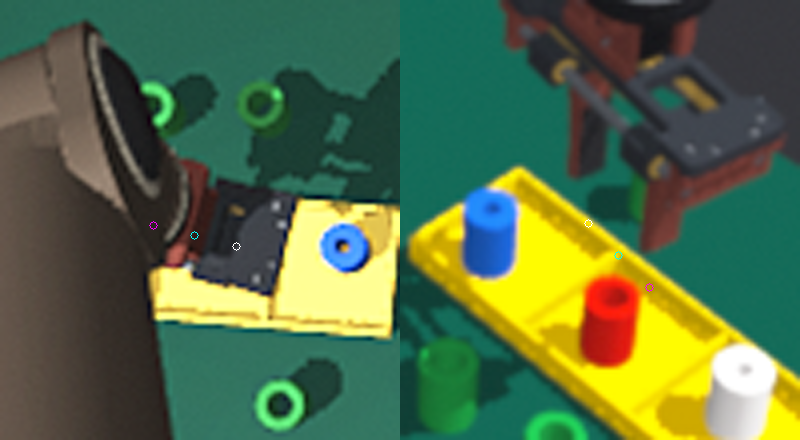

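In the scene crop the real tips are at about (585,175) and (655,245), against predictions of (588,223) and (650,288). That is roughly 11 px too high. In the top view the end of the gripper body has corners at (298,195) and (272,292). I'll solve for the offset in 3D from these.

```bash
python3 - <<'E'
from h import *
from scipy.optimize import least_squares as ls
T=dict(np.load('pics/top3.png.npz'));S=dict(np.load('pics/scene3.png.npz'))
p=np.array([518,216,90.])
for dz in(0,20,30,35,40,45):
    q=p+[0,0,dz]
    print(dz,[(np.array(proj(S,q+ex*d))-[300,170]+.5)*4+[400,0] for d in(-31,-44.5,31,44.5)],
     'body end',[((np.array(proj(T,q-ex*89+ey*e+[0,0,h]))-[160,170]+.5)*4).round() for h in(80,130) for e in(-37.5,37.5)])
E
```

```text
0 [array([588.1593531 , 223.31415811]), array([575.38329438, 209.75913141]), array([649.06002285, 287.92799737]), array([662.82703658, 302.53439852])] body end [array([315., 202.]), array([285., 311.]), array([306., 192.]), array([274., 306.])]
20 [array([590.35131879, 200.25309511]), array([577.42215422, 186.70330432]), array([652.00718457, 264.86856799]), array([665.9507315 , 279.48143356])] body end [array([312., 198.]), array([281., 309.]), array([302., 188.]), array([270., 304.])]
30 [array([591.46535697, 188.53260835]), array([578.45826681, 174.98673984]), array([653.50581032, 253.14289497]), array([667.53930838, 267.75768715])] body end [array([310., 196.]), array([279., 308.]), array([300., 185.]), array([267., 303.])]
35 [array([592.0269769 , 182.62396092]), array([578.98057362, 169.08039196]), array([654.26150892, 247.23009473]), array([668.34041298, 261.84551048])] body end [array([309., 195.]), array([278., 308.]), array([299., 184.]), array([266., 303.])]
40 [array([592.59169791, 176.68268775]), array([579.50574518, 163.14164882]), array([655.02151318, 241.28360577]), array([669.14611382, 255.89941337])] body end [array([308., 194.]), array([277., 307.]), array([298., 183.]), array([265., 302.])]
45 [array([593.15954578, 170.70851788]), array([580.03380515, 157.17024315]), array([655.78586001, 235.30313935]), array([669.95645059, 249.91910303])] body end [array([307., 193.]), array([276., 307.]), array([297., 182.]), array([264., 302.])]
```

The XY position agrees, but the tips sit about 35–40 mm higher than the reading. I'll measure that offset directly with a light touch of the shut fingers on clear bench.

```bash
python3 - <<'E'
from h import *
manip.grip(0.0); manip.reach([425,5,15],ROT)
for rate,z in((60,-60),):
    try:
        r=manip.servo_line([425,5,z],rate=rate,force_limit=4)
    except manip.PlanningError as e: r=e
    print(r,manip.read_tool_pos(),manip.read_contact_force(),manip.read_time_s())
manip.servo_line([425,5,60])
E
```

```text
True [424.67997069   4.97638944 -38.20825687] [-1.76898123 -0.28815524  5.83147116] 12.6167
```

The offset is 38 mm along the tool: real tip height = reading + 38. I'll correct for it and grasp.

```bash
echo 'D=38.0' >> h.py; python3 - <<'E'
from h import *
manip.grip(0.75,30)
manip.reach([518,216,90-D],ROT)
print(manip.servo_line([518,216,27-D],force_limit=8),manip.read_tool_pos())
manip.grip(0.0,30)
print(manip.read_opening()*88,manip.read_finger_force())
if manip.read_opening()*88>30:
    manip.servo_line([518,216,150-D])
    g=np.array([534.9,-157.5,0])
    manip.reach([*g[:2],165-D],ROT); manip.servo_line([*g[:2],125-D]);manip.hold(.3)
    p=manip.read_tool_pos();print(p,manip.read_opening()*88,manip.read_time_s())
    out=[]
    for n,(U,V) in(('top',(290,170)),('scene',(190,110))):
        s=snap(n,n+'4.png');i=cv2.imread(f'pics/{n}4.png')
        k=5;j=cv2.resize(i[V:V+100,U:U+80],None,fx=k,fy=k,interpolation=cv2.INTER_CUBIC)
        out.append(j);m=redmask(s,(U,V,80,100));q=cv2.moments(m,True);print(n,q['m00'],q['m10']/max(q['m00'],1),q['m01']/max(q['m00'],1))
    cv2.imwrite('pics/c6.png',np.hstack(out))
E
```

```text
False [518.37144143 214.96249089 -10.50008643]
36.2326243956083 30.001146141439676
[ 535.43937848 -157.55219053   87.79554496] 36.20828884616299 19.6667
top 0.0 0.0 0.0
scene 169.0 239.23076923076923 158.32544378698225
```

View pics/c6.png

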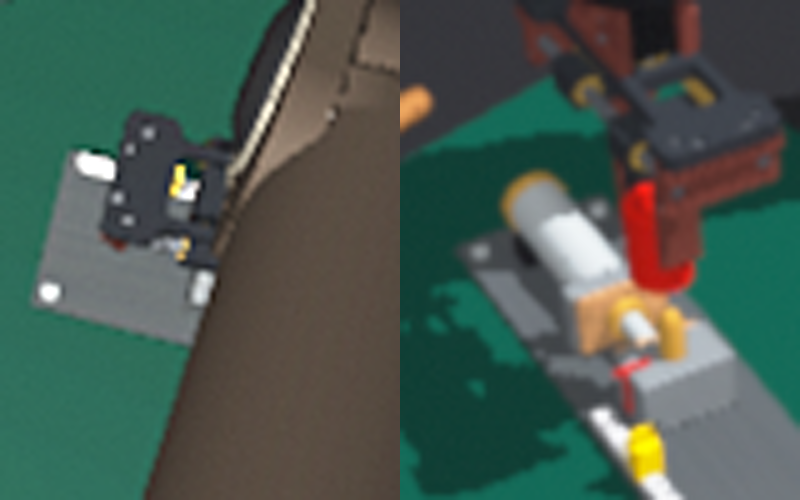

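The collar is held: opening 36 mm, pads at 30 N. In the scene crop its underside is centred at about (663,277) and the stud tip is at about (675,312), foot about (673,353). I'll compute the relative offset from this view alone.

```bash
python3 - <<'E'
from h import *
S=dict(np.load('pics/scene4.png.npz'));p=np.array([535.44,-157.55])
f=lambda u,v:(190+(u-402.5)/5,110+(v-2.5)/5)
def loc(X,o): d=X[:2]-o;return (d@ex[:2]).round(1),(d@ey[:2]).round(1)
print('stud tip',loc(px(S,*f(675,310),76),p),'foot',loc(px(S,*f(673,352),46),p))
b=102
# predicted underside extents vs seen
P=np.array([proj(S,(p[0]+18*np.cos(a),p[1]+18*np.sin(a),b)) for a in np.linspace(0,6.28,60)])
P=(P-[190,110]+.5)*5+[400,0];print('pred u',P[:,0].min(),P[:,0].max(),'bottom v',P[:,1].max(),'seen 629..697, 292')
i=cv2.imread('pics/scene4.png').astype(int)
gold=lambda q:None
print('stud pred tip',(np.array(proj(S,(*p,76)))-[190,110]+.5)*5+[400,0],'foot',(np.array(proj(S,(*p,46)))-[190,110]+.5)*5+[400,0])
# numeric red columns near bottom rows, and brass
m=redmask(S,(228,150,30,25));
for v in range(155,172): 
    c=np.where(m[v])[0]; print(v,(c.min(),c.max()) if len(c) else None,end=' ')
h=cv2.cvtColor(S['image'],cv2.COLOR_RGB2HSV)
print(h[170:185,238:252,1].tolist())
E
```

```text
stud tip (np.float64(-1.7), np.float64(4.4)) foot (np.float64(-2.6), np.float64(1.2))
pred u 633.0703022587903 699.0704621680429 bottom v 299.2390591210092 seen 629..697, 292
stud pred tip [669.42180238 314.41681457] foot [673.1562645  355.34949395]
155 (np.int64(235), np.int64(241)) 156 (np.int64(235), np.int64(241)) 157 (np.int64(235), np.int64(241)) 158 (np.int64(236), np.int64(241)) 159 (np.int64(236), np.int64(241)) 160 (np.int64(236), np.int64(241)) 161 (np.int64(236), np.int64(241)) 162 (np.int64(236), np.int64(247)) 163 (np.int64(236), np.int64(248)) 164 (np.int64(236), np.int64(248)) 165 (np.int64(237), np.int64(247)) 166 (np.int64(237), np.int64(247)) 167 (np.int64(238), np.int64(245)) 168 None 169 None 170 None 171 None [[150, 133, 129, 129, 128, 95, 19, 12, 24, 36, 68, 134, 189, 203], [157, 142, 131, 130, 133, 130, 109, 68, 4, 26, 36, 69, 134, 193], [107, 146, 136, 134, 153, 159, 154, 133, 56, 16, 24, 31, 74, 153], [31, 107, 135, 143, 166, 171, 168, 160, 114, 34, 23, 4, 33, 76], [3, 35, 109, 142, 170, 175, 173, 168, 138, 91, 50, 16, 17, 34], [7, 2, 45, 111, 170, 175, 175, 168, 126, 68, 23, 3, 19, 22], [5, 3, 14, 81, 160, 174, 175, 168, 123, 38, 11, 18, 18, 19], [28, 28, 41, 82, 152, 173, 174, 170, 128, 42, 15, 20, 18, 20], [65, 62, 53, 77, 148, 172, 174, 170, 127, 41, 15, 21, 18, 18], [44, 10, 2, 57, 144, 174, 177, 171, 128, 43, 13, 20, 20, 18], [4, 11, 5, 39, 128, 170, 174, 166, 131, 48, 12, 20, 18, 20], [81, 101, 51, 19, 83, 134, 146, 128, 79, 16, 16, 18, 19, 18], [147, 120, 41, 9, 3, 25, 37, 35, 10, 15, 18, 17, 18, 19], [96, 52, 10, 17, 18, 15, 13, 13, 18, 21, 19, 18, 19, 18], [15, 11, 17, 18, 19, 20, 18, 19, 21, 20, 19, 18, 21, 19]]
```

The collar and stud agree to about 1–2 mm, which is within the 2.5 mm clearance. I'll nudge slightly and lower under guard; full seating is at a reading of about 31.5.

```bash
python3 - <<'E'
from h import *
base=np.array([535.2,-156.5])
for k,(a,b) in enumerate([(0,0),(2,0),(-2,0),(0,2),(0,-2),(2.5,2.5),(-2.5,2.5),(2.5,-2.5),(-2.5,-2.5)]):
    q=base+a*ex[:2]+b*ey[:2]
    manip.servo_line([*q,66],rate=100)
    r=manip.servo_line([*q,28.5],rate=50,force_limit=7)
    p=manip.read_tool_pos();print(k,r,p.round(1),manip.read_contact_force().round(1),round(manip.read_opening()*88,1),manip.read_time_s())
    if p[2]<36 or manip.read_time_s()>30: break
    manip.servo_line([*q,66],rate=100)
E
```

```text
0 True [ 534.7 -156.4   31.2] [0.2 0.3 3. ] 36.1 20.7833
```

It seated on the first try, at a reading of 31.2. Now I'll firm the grip, pull most of the way and compare the mark with the pointer.

```bash
python3 - <<'E'
from h import *
manip.grip(0.0,55)
p0=manip.read_tool_pos();np.save('p0.npy',p0)
q=p0+47*ex;q[2]=31
manip.servo_line(q,rate=50);manip.hold(.4)
p=manip.read_tool_pos();print(p,(p-p0)@ex,(p-p0)@ey,manip.read_contact_force(),manip.read_opening()*88,manip.read_time_s())
out=[]
for n,(U,V) in(('top',(285,180)),('scene',(200,130))):
    s=snap(n,n+'5.png');i=cv2.imread(f'pics/{n}5.png')
    k=6;j=cv2.resize(i[V:V+90,U:U+66],None,fx=k,fy=k,interpolation=cv2.INTER_CUBIC);out.append(j)
cv2.imwrite('pics/c7.png',np.hstack(out))
E
```

```text
[ 546.36846747 -113.10142094   31.19454666] 44.8116494583485 0.26624972506122496 [-3.91941204 -7.08401527  6.84764809] 35.78259744446936 22.4917
```

View pics/c7.png

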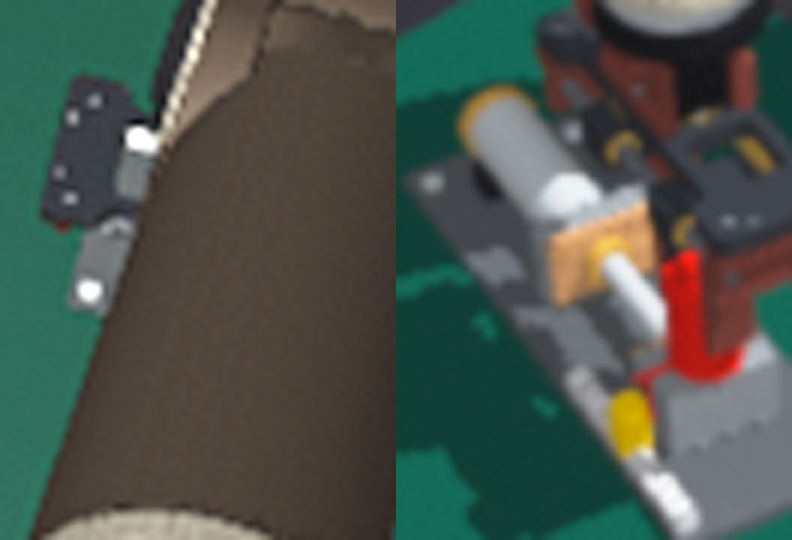

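The scene crop shows the collar seated and held. The red mark's outer end is at about (640,385), close behind the pointer, whose top is at about (630,400). The top view is hidden by the arm. I'll measure the pointer more exactly from the first pictures, fitting its yellow silhouette in each view.

```bash
cat > m.py <<'E'
from h import *
from scipy.optimize import least_squares as ls
T=dict(np.load('pics/top1.png.npz'));S=dict(np.load('pics/scene1.png.npz'));S5=dict(np.load('pics/scene5.png.npz'))
def w(p,X): c,s=np.cos(p[2]),np.sin(p[2]);return (p[0]+c*X[0]-s*X[1],p[1]+s*X[0]+c*X[1],X[2])
PT=(534.72,-158.77,1.300);PS=(535.196,-156.729,1.300)
def mask(s,box,h0,h1,smin,vmin=60):
    u,v,W,H=box;i=np.ascontiguousarray(np.asarray(s['image'])[v:v+H,u:u+W]);i=cv2.resize(i,None,fx=8,fy=8,interpolation=cv2.INTER_CUBIC)
    h=cv2.cvtColor(i,cv2.COLOR_RGB2HSV).astype(int);hh=(h[...,0]+10)%180-10 if h0<0 else h[...,0]
    if h0<0: hh=np.where(h[...,0]>170,h[...,0]-180,h[...,0])
    m=((hh>=h0)&(hh<=h1)&(h[...,1]>smin)&(h[...,2]>vmin)).astype(np.uint8)
    n,l,st,c=cv2.connectedComponentsWithStats(m)
    return [(u+(a[0]+.5)/8-.5,v+(a[1]+.5)/8-.5,t[4]/64,[u+t[0]/8,v+t[1]/8,t[2]/8,t[3]/8]) for a,t in zip(c[1:],st[1:]) if t[4]>40]
def inv(k,p,u,v,z):
    d=px(k,u,v,z)[:2]-p[:2];c,s=np.cos(p[2]),np.sin(p[2]);return round(c*d[0]+s*d[1],1),round(-s*d[0]+c*d[1],1)
def box(k,p,x):
    P=np.array([proj(k,w(p,(x+a,-43+b,z))) for a in(-7,7) for b in(-8,8) for z in(15,46)],np.float32);m=cv2.moments(cv2.convexHull(P));return m['m10']/m['m00'],m['m01']/m['m00'],m['m00']
E
python3 - <<'E'
from m import *
for n,k,p,b in(('T',T,PT,(314,198,20,16)),('S',S,PS,(230,190,18,22)),('S5',S5,PS,(230,190,16,22))):
    for r in mask(k,b,20,34,150): print(n,'yellow',np.round(r[:3],2),r[3],inv(k,p,r[0],r[1],30.5),'model50',np.round(box(k,p,50),2),'46',np.round(box(k,p,46),2))
for n,k,p,b in(('T',T,PT,(332,206,12,16)),('S',S,PS,(230,178,14,16)),('S5',S5,PS,(234,186,12,18))):
    for r in mask(k,b,-10,8,130): print(n,'red',np.round(r[:3],2),r[3],inv(k,p,r[0],r[1],46))
for x in(0,44.8,50): print(x,[np.round(proj(S,w(PS,(x,y,z))),1) for y,z in((-29,46),(-29,20),(-10,46))],[np.round(proj(T,w(PT,(x,y,46))),1) for y in(-29,-10)])
E
```

```text
T yellow [324.96 202.46   2.08] [np.float64(323.875), np.float64(202.25), np.float64(3.0), np.float64(1.75)] (np.float64(45.6), np.float64(-52.0)) model50 [322.92 204.89  35.56] 46 [324.19 205.21  35.76]
T yellow [323.33 207.11   8.5 ] [np.float64(321.25), np.float64(205.5), np.float64(4.375), np.float64(3.875)] (np.float64(47.1), np.float64(-36.8)) model50 [322.92 204.89  35.56] 46 [324.19 205.21  35.76]
S yellow [238.58 199.8   59.52] [np.float64(235.875), np.float64(194.875), np.float64(6.875), np.float64(11.25)] (np.float64(46.1), np.float64(-42.9)) model50 [239.19 200.6   82.01] 46 [238.53 199.75  81.77]
S5 yellow [238.56 199.89  60.84] [np.float64(235.625), np.float64(194.75), np.float64(7.375), np.float64(11.25)] (np.float64(46.4), np.float64(-43.1)) model50 [239.19 200.6   82.01] 46 [238.53 199.75  81.77]
T red [337.87 212.3    4.2 ] [np.float64(337.375), np.float64(211.25), np.float64(2.125), np.float64(3.125)] (np.float64(2.1), np.float64(-29.4))
T red [337.19 215.9    2.39] [np.float64(337.0), np.float64(215.0), np.float64(1.25), np.float64(2.75)] (np.float64(1.6), np.floa
[... 250 characters left out ...]
loat64(6.0)] (np.float64(0.5), np.float64(-31.5))
S red [235.26 190.32   1.34] [np.float64(235.25), np.float64(189.75), np.float64(1.0), np.float64(1.875)] (np.float64(22.7), np.float64(-39.9))
S5 red [242.63 191.65  16.78] [np.float64(239.625), np.float64(186.0), np.float64(6.375), np.float64(13.0)] (np.float64(38.1), np.float64(-25.1))
0 [array([235.1, 184.2]), array([235.9, 191.2]), array([241.2, 181.9])] [array([338.5, 212.6]), array([337.1, 218.7])]
44.8 [array([242.5, 193.6]), array([243.1, 200.5]), array([248.7, 191.1])] [array([324. , 208.9]), array([322.5, 215. ])]
50 [array([243.4, 194.7]), array([244. , 201.6]), array([249.5, 192.2])] [array([322.3, 208.5]), array([320.8, 214.6])]
```

The pointer centre comes out at x ≈ 46 mm in both views, with the fitted y of -43 mm matching the given value. The collar can play in the bore, so I'll measure the rod's real travel by registering the jaw's front face between the rest and pulled pictures.

```bash
cat >> m.py <<'E'
def travel(A,B,p=PS):
    ys,zs=np.meshgrid(np.arange(-24,38,1.),np.arange(8,52,1.))
    def samp(k,d):
        R=np.array(k['R']);t=np.array(k['t']);P=np.array(w(p,(18+d,ys,zs))[:2]+(zs,))
        c=np.tensordot(R,P,1)+t[:,None,None];g=cv2.cvtColor(np.asarray(k['image']),cv2.COLOR_RGB2GRAY).astype(np.float32)
        return cv2.remap(g,(k['fx']*c[0]/c[2]+k['cx']).astype(np.float32),(k['fy']*c[1]/c[2]+k['cy']).astype(np.float32),cv2.INTER_CUBIC)
    a=samp(A,0);ds=np.arange(25,60,.5)
    sc=[np.corrcoef(a.ravel(),samp(B,d).ravel())[0,1] for d in ds];i=int(np.argmax(sc));return ds[i],round(sc[i],3),np.round(sc[max(i-6,0):i+7:2],3)
E
python3 - <<'E'
from m import *
print(travel(S,S5)); S4=dict(np.load('pics/scene4.png.npz'))
E
```

```text
(np.float64(53.5), np.float64(0.683), array([0.673, 0.678, 0.681, 0.683, 0.682, 0.682, 0.681]))
```

Registration was weak because the faces have little contrast. I'll use the last picture on an overlay of the jaw outline, rest against pulled.

```bash
python3 - <<'E'
from m import *
out=[]
for k,d,(U,V) in((S,0,(225,165)),(S5,43,(229,173))):
    i=cv2.cvtColor(np.asarray(k['image']),cv2.COLOR_RGB2BGR);K=10
    j=cv2.resize(i[V:V+42,U:U+40],None,fx=K,fy=K,interpolation=cv2.INTER_CUBIC)
    f=lambda X:tuple(int(a) for a in ((np.array(proj(k,w(PS,X)))-[U,V]+.5)*K))
    # front face outline, top edge left side, mark place
    for a,b in(((18,-29,46),(18,29,46)),((18,29,46),(18,29,10)),((18,-29,46),(18,-29,10)),((18,-29,46),(-18,-29,46))):
        cv2.line(j,f((a[0]+d,*a[1:])),f((b[0]+d,*b[1:])),(255,255,0),1,cv2.LINE_AA)
    cv2.line(j,f((d,-31,46)),f((d,-31,20)),(255,0,255),1,cv2.LINE_AA)
    cv2.line(j,f((46,-35,46)),f((46,-51,46)),(0,0,0),1,cv2.LINE_AA)
    out.append(j)
cv2.imwrite('pics/c8.png',np.hstack(out))
E
```

```text
(no output)
```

View pics/c8.png

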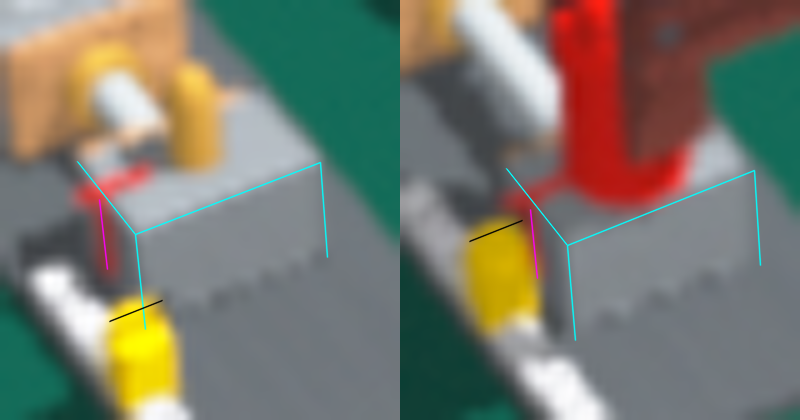

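At rest the outline fits. Pulled, with the overlay drawn for 43 mm, the lower edge of the jaw's front face and the mark's end (515,205) both lag it. That implies a travel of about 39–41 mm, so bore play took up the rest. I'll refine this on the lower edge alone.

```bash
cat >> m.py <<'E'
def travel2(A,B,p=PS,yr=(-15,24),zr=(-14,34),lo=30,hi=56):
    ys,zs=np.meshgrid(np.arange(*yr,1.),np.arange(*zr,1.))
    def samp(k,d):
        R=np.array(k['R']);t=np.array(k['t']);P=np.array(w(p,(18+d,ys,zs))[:2]+(zs,))
        c=np.tensordot(R,P,1)+t[:,None,None];g=cv2.cvtColor(np.asarray(k['image']),cv2.COLOR_RGB2GRAY).astype(np.float32)
        return cv2.remap(g,(k['fx']*c[0]/c[2]+k['cx']).astype(np.float32),(k['fy']*c[1]/c[2]+k['cy']).astype(np.float32),cv2.INTER_CUBIC)
    a=samp(A,0).mean(1);ds=np.arange(lo,hi,.5)
    sc=[np.corrcoef(a,samp(B,d).mean(1))[0,1] for d in ds];i=int(np.argmax(sc));return ds[i],round(sc[i],3),np.round(sc[max(i-8,0):i+9:4],3)
def redend(k):  # leftmost ends of red mark in image
    return [(np.round(r[:3],2),np.round(r[3],1)) for r in mask(k,(228,178,12,20),-10,8,110)]
E
python3 - <<'E'
from m import *
print(travel2(S,S5),travel2(S,S5,zr=(-14,20)),travel2(S,S5,yr=(0,24)))
S4=dict(np.load('pics/scene4.png.npz'));print('null',travel2(S,S4,lo=-8,hi=8))
print(redend(S),redend(S5))
E
```

```text
(np.float64(41.5), np.float64(0.999), array([0.908, 0.972, 0.999, 0.975, 0.906])) (np.float64(41.5), np.float64(0.997), array([0.821, 0.939, 0.997, 0.955, 0.808])) (np.float64(41.0), np.float64(0.999), array([0.917, 0.973, 0.999, 0.98 , 0.918]))
null (np.float64(0.0), np.float64(1.0), array([0.913, 0.974, 1.   , 0.974, 0.903]))
[(array([235.28, 185.47,  20.88]), array([232.8, 181.6,   7.2,  10.6]))] [(array([239.17, 192.98,   1.03]), array([239.2, 192.6,   0.8,   1.6]))]
```

The registration gives 41.3 mm of travel (correlation 0.999, null test 0.0). One more check: the stud-to-pointer distance at rest, by silhouettes in both first views.

```bash
python3 - <<'E'
from m import *
for n,k,p,b in(('T',T,PT,(314,198,20,16)),('T',T,PT,(330,214,14,14)),('S',S,PS,(230,190,18,22)),('S',S,PS,(238,165,14,20))):
  for sm in (80,105,130):
    r=max(mask(k,b,12,36,sm,90),key=lambda r:r[2]); st=b in((330,214,14,14),(238,165,14,20))
    q=ls(lambda o:np.array((hull_mask_centroid(k,*w(p,(o[0],o[1],0))[:2],46,75,7) if st else None)[0])-r[:2] if st else
       np.array(inv(k,p,r[0],r[1],30.5))-o,[0,0]).x
    print(n,'stud' if st else 'pointer',sm,np.round(r[:3],2),np.round(r[3],1),q.round(1))
E
```

```text
T pointer 80 [323.53 205.35  36.02] [320.6 202.    6.5   7.9] [ 47.8 -42.2]
T pointer 105 [323.58 205.2   32.84] [320.9 202.    6.2   7.8] [ 47.7 -42.7]
T pointer 130 [323.51 205.3   21.81] [321.1 202.1   6.    7.4] [ 47.9 -42.3]
T stud 80 [336.38 221.5   24.8 ] [333.9 219.1   6.1   5.8] [0. 0.]
T stud 105 [336.4  221.49  21.86] [334.1 219.2   5.8   5.5] [0. 0.]
T stud 130 [336.32 221.54  16.16] [334.2 219.4   5.4   5.1] [0. 0.]
S pointer 80 [238.56 199.9   76.36] [235.4 194.4   7.9  12.4] [ 46.4 -43.1]
S pointer 105 [238.57 199.85  70.28] [235.5 194.5   7.6  12. ] [ 46.3 -43. ]
S pointer 130 [238.57 199.82  64.17] [235.8 194.8   7.1  11.6] [ 46.2 -43. ]
S stud 80 [242.18 172.84 101.31] [238.  165.    9.6  17.1] [0. 0.]
S stud 105 [242.08 172.8   89.59] [238.  165.    9.2  16.9] [0. 0.]
S stud 130 [242.48 174.32  58.7 ] [238.  166.5   8.6  15.1] [0. 0.]
```

```bash
python3 - <<'E'
from m import *
print(inv(T,PT,336.4,221.5,60.5))
for v in range(170,182):
    pass
print('scene stud axis u~243.9: rows mid ->',[inv(S,PS,243.9,v,z) for v,z in((176.2,60.5),(176.8,60.5))])
E
```

```text
(np.float64(1.6), np.float64(1.0))
scene stud axis u~243.9: rows mid -> [(np.float64(-2.2), np.float64(0.7)), (np.float64(0.1), np.float64(-0.5))]
```

The target travel is 46.2 (top) to 46.8 (scene), so I'll use 46.5. That needs 5.2 mm more; then I'll verify by registration.

```bash
python3 - <<'E'
from m import *
p0=np.load('p0.npy');cmd=52.3
for k in range(3):
    q=p0+cmd*ex;q[2]=31
    manip.servo_line(q,rate=30);manip.hold(.5)
    s=snap('scene',f'scene6{k}.png');t=travel2(S,s);p=manip.read_tool_pos()
    print(cmd,(p-p0)@ex,p[2],t,travel2(S,s,yr=(0,24))[0],manip.read_opening()*88,manip.read_contact_force().round(1),manip.read_time_s())
    if abs(t[0]-46.5)<=.6: break
    cmd+=46.5-t[0]
E
```

```text
52.3 49.8948437620706 31.185736460852308 (np.float64(46.0), np.float64(0.999), array([0.907, 0.974, 0.999, 0.964, 0.878])) 45.5 35.91149802709267 [-2.8 -7.5  6.2] 23.4667
```

```bash
python3 - <<'E'
from m import *
p0=np.load('p0.npy');q=p0+52.9*ex;q[2]=31
manip.servo_line(q,rate=20);manip.hold(1)
s=snap('scene','scene7.png');p=manip.read_tool_pos()
print(travel2(S,s)[:2],(p-p0)@ex,p[2],manip.read_opening()*88,manip.read_finger_force(),manip.read_time_s())
print(manip.close_job())
E
```

```text
(np.float64(46.5), np.float64(1.0)) 50.33819243958282 31.186008324507476 36.158409632218145 55.00491824001074 24.7667
the job is handed in; nothing more can be done
None
```

The red collar is fully down on the stud and the jaw is held pulled out 46.5 mm, level with the pointer to within about 1 mm by the camera measurements; I handed the job in at 24.8 s, still gripping the collar at 55 N (the first grasp closed on nothing because the fingertips sit 38 mm above the tool reading; nothing moved, and I corrected for it).

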